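# Turn the dust cover over onto the die under the low shelf

## Robot

A 6-joint arm with a two-finger parallel gripper is mounted at the origin on a cart in front of the work surface, level with it; the furniture and walls round the work are solid. World frame = base frame: x ahead of the robot, y to its left, z up, the work surface at z = 0. Lengths are in m, angles in rad, forces in N, time in s.
With the tool pointing down it reaches from about 0.4 to 0.825 m from the base axis. Payload 7 kg.
Tool frame: the origin (TCP) lies between the finger pads; the fingertips stand 8 mm ahead of it and the grasp point (between the pads) lies 11 mm behind it (arm.finger_overhang is the distance from the TCP to the fingertips, in m); z points along the fingers, y is the line along which they close (so a half turn about z gives the same grasp; the last joint's range is limited). The gripper opens to 88 mm and grips with 3 to 60 N. Pads are 19 mm wide; open, the fingers measure 130 mm over their backs; the gripper's body (78 mm by 193 mm) begins 47 mm behind the grasp point.
Start: joints at [-1.044, 0.359, 0.012, 0, -1.224, -0.288], TCP at [0.16, -0.656, 0.235] pointing down, gripper open.
Joint ranges: [-3.07, 3.07], [-1.43, 2.12], [-1.02, 1.25], [-3.03, 1.67], [-3.05, -0], [-3.03, 3.03]. Speed limits (rad/s): [2.39, 2.39, 3.01, 3.14, 3.14, 3.14].

## Interface

Orientations are given as [roll, pitch, yaw] about the fixed x, y, z axes, in that order (R = Rz(yaw) Ry(pitch) Rx(roll)).
In Python, from station import arm gives the robot as it stands.
- The arm moves only by the tool move_arm, never from a script. Its argument "rows" is text: rows parted by semicolons, each of 7 numbers parted by spaces: the turn, a rotation vector about the tool's x, y, z in degrees, then the shift along the tool's x, y, z in m, then the finger opening in m, from 0 to 0.0876. A call has 1 to 8 rows; each row shifts and turns the commanded pose from where the row before left it, along the tool's axes as they then stand; what a row does not reach is not made up. A row lasts 1/8 s, in which the tool goes at most 62.5 mm and 10.7 degrees, less where a joint would pass 70% of its speed; a pose out of reach is approached as far as the arm can. A call is refused whole if a number of a shift passes 0.0625 or a number of a turn 10.7, either way. A call with a gripper value outside its range is refused whole. The fingers move at their own pace and stop on an object; "squeeze" is the grip in N (left out, the last holds). Time passes only in rows, so rows that do not move let the fingers close. It gives the time, the measured TCP pose, the force, the opening and the grip force at its end, in the units of the state.
- arm.get_state(): the state, without advancing time (a new reading comes with each control period).
- arm.grab_frame(name): name is "scene" or "top" or "wrist"; returns (picture, depth): 384x512x3 uint8, blue, green, red; 384x512 float32, m along the optical axis (not along the pixel's ray), 0 where there is no reading.
- arm.camera_model(name): a dict with "mtx" (3x3 intrinsics, pixels), "camera_from_world" (4x4, takes a point from world to camera coordinates); the wrist camera has in their place "mount" (4x4, takes a point from camera to tool coordinates, whose origin is the TCP and whose axes are the flange's). Camera axes: x right, y down, z forward; pixel columns grow to the right and rows downward; lengths in m; the calibration is good to about 2 mm. A picture is of the moment at which its call begins: read the wrist's pose just before it. camera_model takes no time and is no camera call.
- arm.job_done(): hands the job in; it is judged then, once.
The state is a dict: "t": time; "q": joint angles; "qd": joint speeds; "joint_efforts": joint torques, N m; "eef_pos": TCP position; "ee_rot": TCP orientation; "force": force on the tool from outside, world axes, zero at the start; "moment": the same for the moment, N m; "width": finger opening in m; "gripper_force": force on a finger pad.
Only numpy, scipy, OpenCV 4.12 (cv2) and the standard library are available. Lean on these libraries where they do the work, as an engineer would, in place of code of your own. Each camera call takes 0.05 s, during which the arm holds its last target. There are 200 camera calls.

## Task

Under the front of the low shelf, whose open side faces to the right, the wooden dust cover lies on its knob, open side up, before the engraved brass die. Without drawing it out, tip it up onto its edge next to the die and on over, so that it ends knob up, flat on the bench, with the die closed in under it. Leave the die where it lies, do not bump hard against the shelf, and leave the other things alone.

Things in the scene. Friction and masses are not known exactly. Their poses are not given: they have to be found in the camera images.
- cover: Loose wooden dust cover, 70 (own x) x 100 (own y) x 47 mm, about 0.12 kg; starts on its knob, open side and own z up, own +x pointing under the shelf. Origin: centre of the knob's flat face. Along own z: knob disc (radius 18 mm) 0 to 9 mm, neck (radius 10) to 26, closed panel to 31, skirt (wall 4 mm, inside 62 x 92 mm) to 47. Turned over and flat, own z points down and the origin is 47 mm high.
- near_edge (a point): Middle of the cover's near edge at the panel's outer face (cover frame x -35 mm, z 26 mm). At the start there is a 26 mm gap below it, open all round the knob, in which a fingertip can pry. Raised here, the cover, held by friction alone, turns on the knob's far rim; past about 25 degrees it rocks on to 57 and rests there on knob and far edge, the latter some 49 mm ahead of the starting origin.
- far_edge (a point): Middle of the cover's far edge at the panel's outer face (cover x +35 mm, z 26 mm). At 90 degrees the cover can stand by itself on this side (21 mm wide; stable within about 8 degrees of leaning back), the knob's face 26 mm before the panel (toward the shelf's front), 17 to 53 mm high; about 25 degrees further it falls over by itself. Without slip the origin ends some 105 mm ahead of its start, along own x.
- die: Loose brass die block, 30 mm (own x) by 42 mm (own y), 12 mm high, lying under the shelf 105 to 130 mm beyond the cover's starting origin, roughly parallel to it. Origin: centre of its underside.
- shelf: Fixed low shelf: plywood board 140 mm deep (own x), 240 mm wide (own y), 16 mm thick, underside 165 mm above the bench, on two 20 mm square posts at own x = +55 mm, y = +-95 mm. Origin: on the bench under the board's middle; the front edge is at own x = -70 mm, own +x points to the left, under the shelf. Small things are fixed on top of it.
- spool: Loose upright spool of pale thread, diameter 33 mm, 58 mm high, under the shelf near the end farther from the robot. Origin: centre of its underside.
- slim_spool: Loose upright spool of ochre thread, diameter 29 mm, 52 mm high, under the shelf near the end next to the robot. Origin: centre of its underside.
- jar: Loose jar with an orange lid, diameter 64 mm, 72 mm high, far right of the shelf. Origin: centre of its underside.
- brush: Loose wooden brush, 41 x 130 x 36 mm, at the bench's edge left of the shelf. Origin: centre of its underside.
- clamp: Loose binding clamp, blue body with a chromed lever, 22 x 83 x 28 mm, right of the shelf, farther back. Origin: centre of its underside.

How it is judged:
By the outcome, as a careful person would: the job done as asked, in the order asked, and still so for the second after the job is handed in, with the robot touching nothing.
It also fails if it takes over 67 s, if anything falls off the work surface, if the arm or the gripper's body presses on something with over 40 N, if the wrist force passes 120 N, or if a joint passes its speed limit or range.

## Working session

There is one attempt and no reset: what is moved stays moved. The work goes in short steps, Python scripts to look and compute and a tool call to move; the robot and the scene stay as the last step left them, time stands still between calls to the robot, and variables do not carry over. Pictures are saved under pics/ and viewed, at most 10 in all, crops included, and the job is handed in when it is done.

Besides the shell and the picture viewer there is one more tool, called after "Request:" by a JSON object that holds its "op" and its "data". move_arm: Moves the arm, as the interface text tells. Its arguments: {"type":"object","properties":{"rows":{"type":"string"},"squeeze":{"type":"number"}},"required":["rows"]}

```bash
ls; mkdir -p pics; cat > h.py <<'E'
import numpy as np, cv2
from station import arm
from scipy.spatial.transform import Rotation as R
def cloud(name,d):
    m=arm.camera_model(name);K=m['mtx'];T=np.array(m['camera_from_world'])
    v,u=np.mgrid[:384,:512];P=np.stack([(u-K[0][2])/K[0][0]*d,(v-K[1][2])/K[1][1]*d,d,np.ones_like(d)],-1)
    return (P@np.linalg.inv(T).T)[...,:3]
E
python3 - <<'E'
from h import *
for n in ('scene','top'):
    p,d=arm.grab_frame(n); cv2.imwrite(f'pics/{n}0.png',p); np.save(f'{n}0.npy',d)
    m=arm.camera_model(n); print(n,np.round(np.linalg.inv(m['camera_from_world']),3).tolist(),np.round(m['mtx'],1).tolist())
s=arm.get_state();print(s)
print(np.round(arm.camera_model('wrist')['mount'],3).tolist())
E
```

```text
pics
scene [[0.984, -0.052, 0.173, 0.399], [-0.179, -0.396, 0.901, -0.67], [0.021, -0.917, -0.399, 0.422], [0.0, 0.0, 0.0, 1.0]] [[427.7, 0.0, 253.7], [0.0, 427.7, 188.3], [0.0, 0.0, 1.0]]
top [[-0.394, -0.721, 0.569, -0.085], [-0.919, 0.311, -0.242, 0.436], [-0.002, -0.619, -0.786, 0.941], [0.0, 0.0, 0.0, 1.0]] [[461.4, 0.0, 254.5], [0.0, 461.4, 193.0], [0.0, 0.0, 1.0]]
{'t': 0.1, 'q': array([-1.04390879e+00,  3.59310194e-01,  1.11559902e-02, -3.31523827e-04,
       -1.22411721e+00, -2.88079980e-01]), 'qd': array([-0.00127479, -0.00324449,  0.00217153,  0.0018499 , -0.00152203,
       -0.00171409]), 'joint_efforts': array([-2.09174366e-03, -5.84163272e+01,  2.93752223e+01,  7.01570079e+00,
        1.01233352e-02, -4.93525954e-05]), 'eef_pos': array([ 0.15953171, -0.65543012,  0.23371791]), 'ee_rot': array([ 3.14008980e+00, -1.20301656e-04, -2.90289788e+00]), 'force': array([-0.22405684, -1.20297218, -0.19935056]), 'moment': array([-0.04298633, -0.03677401, -0.02951664]), 'gripper_force': 0.0, 'width': 0.08765216408943634}
[[-0.001, -0.951, -0.308, 0.084], [1.0, -0.0, -0.0, -0.001], [0.0, -0.308, 0.951, -0.151], [0.0, 0.0, 0.0, 1.0]]
```

View pics/scene0.png

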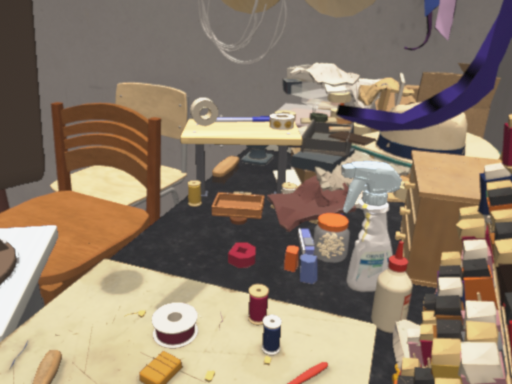

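View pics/top0.png

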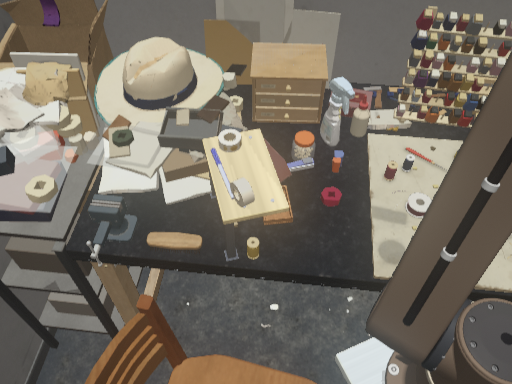

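The scene view shows the shelf (board front edge at about y=140, x 182–320), the cover open side up at (238,207), the ochre spool at (194,193), the jar at (331,238) and the clamp at (306,243). The top view shows the board at (245,175), with the cover sticking out at (288,205) and the slim spool at (253,247).

```bash
python3 - <<'E'
from h import *
for n,box in (('scene',(170,100,170,140)),('top',(190,110,170,150))):
    p=cv2.imread(f'pics/{n}0.png');d=np.load(f'{n}0.npy');P=cloud(n,d)
    x,y,w,h=box
    c=cv2.resize(p[y:y+h,x:x+w],None,fx=4,fy=4,interpolation=cv2.INTER_CUBIC);cv2.imwrite(f'pics/{n}c.png',c)
    hsv=cv2.cvtColor(p,cv2.COLOR_BGR2HSV)
    # board top
    if n=='top':
        m=(np.abs(P[...,2]-.181)<.005)&(d>0); m=m.astype(np.uint8);m[:, :195]=0;m[:,300:]=0;m[:120]=0
        m=cv2.morphologyEx(m,cv2.MORPH_OPEN,np.ones((3,3)))
        q=P[m>0][:,:2].astype(np.float32); r=cv2.minAreaRect(q);print('board',r,cv2.boxPoints(r),len(q))
        for px in [(288,205),(284,190),(253,243)]:print(px,P[px[1],px[0]])
    else:
        for px in [(238,194),(238,199),(238,206),(238,213),(236,218),(213,206),(264,207),(194,182),(194,195),(245,240),(184,139),(299,139),(199,190),(293,185)]:print(px,np.round(P[px[1],px[0]],3),p[px[1],px[0]])
E
```

```text
(238, 194) [0.523 0.156 0.045] [ 99 147 205]
(238, 199) [0.523 0.154 0.034] [ 54  85 130]
(238, 206) [0.519 0.131 0.029] [ 89 139 210]
(238, 213) [0.513 0.089 0.034] [ 50  79 120]
(236, 218) [0.513 0.113 0.011] [ 56  83 130]
(213, 206) [0.465 0.105 0.045] [ 79 126 188]
(264, 207) [ 0.586  0.18  -0.001] [59 60 65]
(194, 182) [0.433 0.223 0.05 ] [129 178 206]
(194, 195) [0.432 0.208 0.025] [ 48 108 137]
(245, 240) [ 0.521  0.044 -0.002] [52 50 52]
(184, 139) [0.414 0.145 0.175] [107 158 189]
(299, 139) [0.637 0.113 0.177] [129 190 218]
(199, 190) [0.443 0.213 0.035] [ 52 100 124]
(293, 185) [0.647 0.165 0.056] [164 220 237]
board ((0.5350433588027954, 0.19975973665714264), (0.14048120379447937, 0.2413780689239502), 81.01038360595703) [[0.4048613  0.14924026]
 [0.6432744  0.11152359]
 [0.6652254  0.25027922]
 [0.4268123  0.28799587]] 4250
(288, 205) [0.41003516 0.15028981 0.18043105]
(284, 190) [0.55251026 0.08366221 0.03290589]
(253, 243) [0.42884096 0.22121082 0.05130024]
```

View pics/scenec.png

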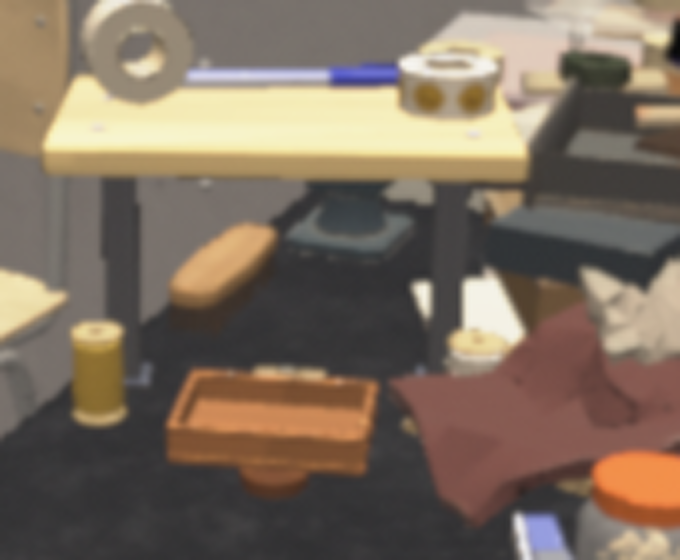

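```bash
python3 - <<'E'
from h import *
p=cv2.imread('pics/scene0.png');d=np.load('scene0.npy');P=cloud('scene',d)
hsv=cv2.cvtColor(p,cv2.COLOR_BGR2HSV)
m=cv2.inRange(hsv,(5,90,60),(16,255,255));m[:188]=0;m[230:]=0;m[:,:205]=0;m[:,270:]=0
n,l,st,_=cv2.connectedComponentsWithStats(m);i=1+st[1:,4].argmax();m=(l==i);print(st[i])
# rim by casting outline onto z=.047
M=arm.camera_model('scene');K=np.array(M['mtx']);W=np.linalg.inv(M['camera_from_world'])
def cast(u,v,z):
    r=W[:3,:3]@np.linalg.solve(K,[u,v,1.]);o=W[:3,3];return o+r*(z-o[2])/r[2]
q=P[m];q=q[(q[:,2]>.041)&(q[:,2]<.056)];r=cv2.minAreaRect(q[:,:2].astype(np.float32));print('rim',r,len(q),np.median(q[:,2]))
print(cv2.boxPoints(r))
# hand-picked outer corners from 4x crop (origin 170,100)
for c in [(190,370),(378,380),(366,432),(167,425)]: print('corner',cast(170+c[0]/4-.4,100+c[1]/4-.4,.047).round(4))
k=P[m];k=k[k[:,2]<.012];print('knob',np.median(k,0),len(k), k[:,0].min(),k[:,0].max(),k[:,1].min())
# die
for c in [(255,367),(327,370),(290,367)]: print('die far top edge',cast(170+c[0]/4-.4,100+c[1]/4-.4,.012).round(4))
print('diepts',P[191:194,234:252].round(3)[::1,::4].tolist())
for c,z in [((98,328),.052),((475,340),.058)]: print('spool',cast(170+c[0]/4,100+c[1]/4,z).round(3))
# wide look of heights on the right front region
p2=np.load('top0.npy');Q=cloud('top',p2)
for n,A in(('s',P),('t',Q)):
  for x0 in np.arange(.36,.74,.04):
    row=[]
    for y0 in np.arange(-.12,.2,.04):
        s=A[(abs(A[...,0]-x0)<.02)&(abs(A[...,1]-y0)<.02)]
        row.append(f'{s[:,2].max():.3f}' if len(s) else '  -  ')
    print(n,round(x0,2),row)
t=cv2.imread('pics/top0.png');h=cv2.cvtColor(t,cv2.COLOR_BGR2HSV)
mm=(cv2.inRange(h,(5,90,60),(16,255,255))>0)&(Q[...,2]<.056)&(Q[...,2]>.04)&(abs(Q[...,1]-.1)<.1)&(abs(Q[...,0]-.52)<.1)
q=Q[mm];print(len(q),q.round(3).tolist()[::6])
E
```

```text
[ 211  192   54   33 1324]
rim ((0.5182574987411499, 0.12272366136312485), (0.07476785778999329, 0.09991926699876785), 73.46025085449219) 311 0.04431672929278718
[[0.4597226  0.10110912]
 [0.5555075  0.07266405]
 [0.57679236 0.1443382 ]
 [0.48100752 0.17278327]]
corner [0.4795 0.1684 0.047 ]
corner [0.5772 0.1422 0.047 ]
corner [0.5585 0.0813 0.047 ]
corner [0.4612 0.1027 0.047 ]
knob [0.51798973 0.11616808 0.0049551 ] 171 0.4667433077609153 0.5982124614826675 0.10350797977724724
die far top edge [0.5254 0.2458 0.012 ]
die far top edge [0.5668 0.2359 0.012 ]
die far top edge [0.5459 0.2431 0.012 ]
diepts [[[0.531, 0.276, -0.001], [0.541, 0.278, -0.002], [0.551, 0.277, -0.002], [0.561, 0.275, -0.002], [0.57, 0.272, -0.001]], [[0.528, 0.251, 0.008], [0.537, 0.249, 0.008], [0.55, 0.27, -0.002], [0.559, 0.267, -0.001], [0.569, 0.265, -0.001]], [[0.527, 0.243, 0.009], [0.536, 0.242, 0.009], [0.545, 0.242, 0.008], [0.555, 0.243, 0.007], [0.564, 0.24, 0.008]]]
spool [0.434 0.219 0.052]
spool [0.636 0.161 0.058]
s 0.36 ['0.013', '0.012', '0.011', '0.001', '0.001', '0.001', '0.001', '0.000']

[... 1415 characters left out ...]
47', '-0.785', '-0.790']
t 0.72 ['0.210', '0.006', '0.003', '0.004', '0.048', '0.049', '0.121', '0.127']
152 [[0.561, 0.086, 0.044], [0.556, 0.088, 0.043], [0.549, 0.083, 0.041], [0.536, 0.087, 0.046], [0.526, 0.089, 0.046], [0.519, 0.092, 0.045], [0.508, 0.095, 0.047], [0.499, 0.094, 0.045], [0.488, 0.099, 0.046], [0.48, 0.103, 0.046], [0.472, 0.104, 0.044], [0.468, 0.117, 0.047], [0.49, 0.169, 0.045], [0.47, 0.132, 0.049], [0.465, 0.118, 0.048], [0.49, 0.169, 0.041], [0.478, 0.151, 0.046], [0.472, 0.139, 0.047], [0.468, 0.125, 0.044], [0.463, 0.111, 0.042], [0.479, 0.164, 0.048], [0.475, 0.15, 0.045], [0.469, 0.135, 0.045], [0.48, 0.166, 0.043], [0.475, 0.153, 0.042], [0.481, 0.171, 0.04]]
```

View pics/topc.png

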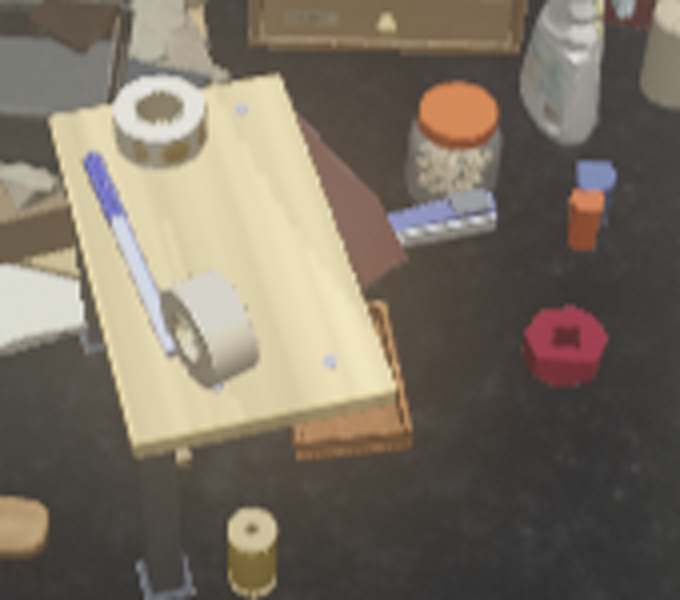

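Picture: in the 4x crops the cover's rim corners are at (190,370), (378,380), (366,432) and (167,425), and the die's far edge runs (255,367)–(327,370). In the top crop, the clamp at (445,215), the cloth at (350,210) and the red nut at (565,345) flank the approach.

```bash
python3 - <<'E'
from h import *
print([a for a in dir(arm) if a[0]!='_'])
C=np.array([[0,0,1],[-1,0,0],[0,-1,0.]]) # columns tool x,y,z in local: x=-y_l,y=-z_l,z=x_l
s=arm.get_state();q=s['q']
f=lambda q:(R.from_euler('z',q[0])*R.from_euler('y',q[1]-q[2])*R.from_euler('y',-q[4])*R.from_euler('x',-q[5])).as_matrix()@C
print(f(q).round(3),R.from_euler('xyz',s['ee_rot']).as_matrix().round(3))
az=np.radians(75);u=np.array([np.cos(az),np.sin(az),0]);k=np.array([0,0,1.])
for a in (90,50,30,10):
  A=np.radians(a);z=u*np.cos(A)-k*np.sin(A);x=u*np.sin(A)+k*np.cos(A);T=np.c_[x,np.cross(z,x),z]
  for q1 in (-.5,-.2,.1):
    for p in (.2,.6):
      M=(R.from_euler('z',q1)*R.from_euler('y',p)).as_matrix().T@T@C.T
      e=R.from_matrix(M).as_euler('XYX')
      print(a,q1,p,'phi4',e[0].round(2),'q5',-e[1].round(2),'q6',-e[2].round(2))
P=cloud('top',np.load('top0.npy'));p=cv2.imread('pics/top0.png')
for n,(x0,x1,y0,y1) in dict(clamp=(284,318,155,173),nut=(318,345,185,208),bottles=(328,346,148,174)).items():
  q=P[y0:y1,x0:x1].reshape(-1,3);q=q[(q[:,2]>.012)&(q[:,2]<.1)];print(n,q.min(0).round(3),q.max(0).round(3))
E
```

```text
['Unreachable', 'camera_model', 'finger_overhang', 'get_state', 'grab_frame', 'job_done']
[[-0.972 -0.237 -0.001]
 [-0.237  0.972  0.001]
 [ 0.     0.001 -1.   ]] [[-0.972 -0.236 -0.   ]
 [-0.236  0.972  0.001]
 [ 0.     0.002 -1.   ]]
90 -0.5 0.2 phi4 0.0 q5 -1.37 q6 -2.9
90 -0.5 0.6 phi4 0.0 q5 -0.97 q6 -2.9
90 -0.2 0.2 phi4 0.0 q5 -1.37 q6 3.08
90 -0.2 0.6 phi4 0.0 q5 -0.97 q6 3.08
90 0.1 0.2 phi4 0.0 q5 -1.37 q6 2.78
90 0.1 0.6 phi4 0.0 q5 -0.97 q6 2.78
50 -0.5 0.2 phi4 0.67 q5 -1.57 q6 -2.83
50 -0.5 0.6 phi4 0.72 q5 -1.26 q6 -2.57
50 -0.2 0.2 phi4 0.71 q5 -1.38 q6 -3.06
50 -0.2 0.6 phi4 0.81 q5 -1.09 q6 -2.77
50 0.1 0.2 phi4 0.71 q5 -1.19 q6 2.99
50 0.1 0.6 phi4 0.87 q5 -0.9 q6 -2.96
30 -0.5 0.2 phi4 1.01 q5 -1.67 q6 -2.85
30 -0.5 0.6 phi4 1.01 q5 -1.46 q6 -2.51
30 -0.2 0.2 phi4 1.06 q5 -1.42 q6 -3.0
30 -0.2 0.6 phi4 1.15 q5 -1.24 q6 -2.63
30 0.1 0.2 phi4 1.08 q5 -1.16 q6 3.14
30 0.1 0.6 phi4 1.28 q5 -1.01 q6 -2.72
10 -0.5 0.2 phi4 1.35 q5 -1.77 q6 -2.9
10 -0.5 0.6 phi4 1.29 q5 -1.66 q6 -2.51
10 -0.2 0.2 phi4 1.41 q5 -1.48 q6 -2.95
10 -0.2 0.6 phi4 1.46 q5 -1.42 q6 -2.56
10 0.1 0.2 phi4 1.46 q5 -1.19 q6 -2.99
10 0.1 0.6 phi4 1.63 q5 -1.17 q6 -2.56
clamp [ 0.607 -0.049  0.012] [0.666 0.055 0.045]
nut [ 0.477 -0.051  0.012] [0.528 0.    0.026]
bottles [ 0.565 -0.113  0.013] [ 0.618 -0.067  0.053]
```

Request:
{"op": "move_arm", "data": {"rows": "0 0 0 -0.036 0.036 -0.005 0.05;0 0 0 -0.036 0.036 -0.005 0.05;0 0 0 -0.036 0.036 -0.005 0.05;0 0 0 -0.036 0.036 -0.005 0.05;0 0 0 -0.036 0.036 -0.005 0.05;0 0 0 -0.036 0.036 -0.005 0.05;0 0 0 -0.036 0.036 -0.005 0.05;0 0 0 -0.036 0.036 -0.005 0.05"}}

```text
t: 1.1
eef_pos: [0.3718, -0.3063, 0.2746]
ee_rot: [3.141, -0.0, -2.903]
force: [0.8, -0.1, 0.4]
width: 0.0506
gripper_force: 0.0
```

Request:
{"op": "move_arm", "data": {"rows": "0 0 10.6 0 0 0 0.05;0 0 10.6 0 0 0 0.05;0 0 10.6 0 0 0 0.05;0 0 10.6 0 0 0 0.05;0 0 10.6 0 0 0 0.05;0 0 10.6 0 0 0 0.05;0 0 10.6 0 0 0 0.05;0 0 10.6 0 0 0 0.05"}}

```text
t: 2.1
eef_pos: [0.3711, -0.3077, 0.2742]
ee_rot: [-3.141, -0.001, 1.894]
force: [0.1, -0.2, 0.6]
width: 0.0503
gripper_force: 0.0
```

Request:
{"op": "move_arm", "data": {"rows": "0 0 10.6 0 0 0 0.05;0 0 10.6 0 0 0 0.05;0 0 10.6 0 0 0 0.05;0 0 2.6 0 0 0 0.05;0 0 0 0 0 0 0.05"}}

```text
t: 2.72
eef_pos: [0.3648, -0.3264, 0.2738]
ee_rot: [3.14, -0.028, 1.322]
force: [0.9, -0.3, -0.4]
width: 0.05
gripper_force: 0.0
```

Request:
{"op": "move_arm", "data": {"rows": "0 10 0 0 0 0 0.05;0 10 0 0 0 0 0.05;0 10 0 0 0 0 0.05;0 10 0 0 0 0 0.05;0 0 0 0 0 0 0.05"}}

```text
t: 3.35
eef_pos: [0.3641, -0.3275, 0.2707]
ee_rot: [-3.137, -0.731, 1.316]
force: [-0.1, -0.3, -0.0]
width: 0.0496
gripper_force: 0.0
```

```bash
cat >> h.py <<'E'
C0=np.array([.519,.123,0]);AZ=np.radians(75);U=np.array([np.cos(AZ),np.sin(AZ),0]);V=np.array([-U[1],U[0],0]);Kz=np.array([0,0,1.])
def pose():
    s=arm.get_state();return s,s['eef_pos'],R.from_euler('xyz',s['ee_rot']).as_matrix()
def delta(sv,tilt,lat=0,yaw=75):
    "sv=(s,z) of fingertip centre; prints total tool-frame shift (before turn) and turn deg"
    s,p,A=pose();a=np.radians(tilt);y=np.radians(yaw);h=np.array([np.cos(y),np.sin(y),0])
    z=h*np.cos(a)-Kz*np.sin(a);x=h*np.sin(a)+Kz*np.cos(a);T=np.c_[x,np.cross(z,x),z]
    tcp=C0+U*sv[0]+V*lat+Kz*sv[1]-z*arm.finger_overhang
    print('shift tool',(A.T@(tcp-p)).round(4),'turn',np.degrees(R.from_matrix(A.T@T).as_rotvec()).round(1),'shift in target axes',(T.T@(tcp-p)).round(4))
def now():
    s,p,A=pose();t=p+A[:,2]*arm.finger_overhang-C0
    print('t',s['t'],'q',s['q'].round(2),'tip s,lat,z',(t@U).round(4),(t@V).round(4),t[2].round(4),'tilt',np.degrees(np.arcsin(-A[2,2])).round(1),'yaw',np.degrees(np.arctan2(A[1,2],A[0,2])).round(1),'F',s['force'].round(1))
E
python3 -c "
from h import *
print(arm.finger_overhang);now();delta((-.08,.08),50)"
```

```text
0.008
t 3.35 q [-0.83  0.34  0.09 -0.6  -1.74 -2.54] tip s,lat,z -0.4699 0.0331 0.2648 tilt 48.1 yaw 75.8 F [-0.1 -0.3 -0. ]
shift tool [0.1669 0.0377 0.3976] turn [-0.5 -1.9  0.3] shift in target axes [0.1801 0.033  0.3922]
```

Request:
{"op": "move_arm", "data": {"rows": "0 0 0 0.0209 0.0047 0.0497 0.05;0 0 0 0.0209 0.0047 0.0497 0.05;0 0 0 0.0209 0.0047 0.0497 0.05;0 0 0 0.0209 0.0047 0.0497 0.05;0 0 0 0.0209 0.0047 0.0497 0.05;0 0 0 0.0209 0.0047 0.0497 0.05;0 0 0 0.0209 0.0047 0.0497 0.05;0 0 0 0.0209 0.0047 0.0497 0.05"}}

```text
t: 4.35
eef_pos: [0.4973, 0.0438, 0.0879]
ee_rot: [3.135, -0.724, 1.33]
force: [0.9, -0.3, 0.4]
width: 0.0498
gripper_force: 0.0
```

Request:
{"op": "move_arm", "data": {"rows": "0 0 0 0 0 0 0.05;0 0 0 0 0 0 0.05"}}

```text
t: 4.6
eef_pos: [0.4968, 0.0424, 0.0883]
ee_rot: [3.136, -0.724, 1.33]
force: [-0.6, -0.5, 0.2]
width: 0.0502
gripper_force: 0.0
```

```bash
python3 - <<'E'
from h import *
now();delta((-.06,.013),45);delta((-.03,.013),45)
s,p,A=pose();im,d=arm.grab_frame('wrist');cv2.imwrite('pics/w1.png',im)
m=arm.camera_model('wrist');K=np.array(m['mtx']);v,u=np.mgrid[:384,:512]
Q=np.stack([(u-K[0,2])/K[0,0]*d,(v-K[1,2])/K[1,1]*d,d,np.ones_like(d)],-1)@np.array(m['mount']).T
W=Q[...,:3]@A.T+p
np.save('w1.npy',W)
hsv=cv2.cvtColor(im,cv2.COLOR_BGR2HSV);mk=(cv2.inRange(hsv,(5,90,50),(17,255,255))>0)&(W[...,2]>.035)&(W[...,2]<.056)&(np.hypot(W[...,0]-.52,W[...,1]-.12)<.09)
q=W[mk];r=cv2.minAreaRect(q[:,:2].astype(np.float32));print(r,len(q),np.median(q[:,2]));print(cv2.boxPoints(r))
E
```

```text
t 4.6 q [-0.16  0.32 -0.35 -0.88 -1.03 -2.7 ] tip s,lat,z -0.0783 0.0006 0.0823 tilt 48.5 yaw 75.7 F [-0.6 -0.5  0.2]
shift tool [-0.0327  0.0006  0.064 ] turn [-0.5  3.5  0.9] shift in target axes [-0.0365  0.0005  0.0619]
shift tool [-0.0102  0.0011  0.0839] turn [-0.5  3.5  0.9] shift in target axes [-0.0153  0.0005  0.0831]
((0.5378391742706299, 0.11975815892219543), (0.07742160558700562, 0.14388832449913025), 78.26367950439453) 5053 0.04565731447720719
[[0.45952496 0.09649065]
 [0.6004052  0.06722263]
 [0.61615336 0.14302567]
 [0.47527313 0.1722937 ]]
```

View pics/w1.png

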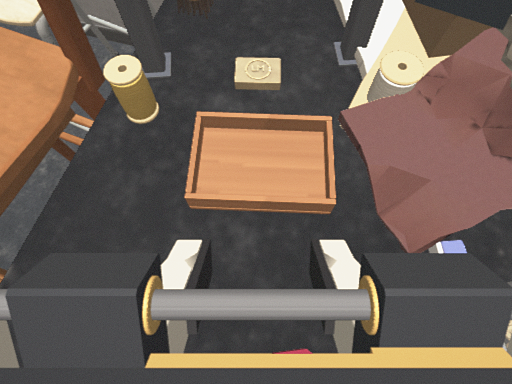

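The wrist view shows the cover's rim outline at (196,114), (333,117), (335,205), (188,202), the die at (236–281, 58–90), both spools, and the fingers centred at x≈260.

```bash
cat >> h.py <<'E'
def wcast(px,z,p,A):
    m=arm.camera_model('wrist');K=np.array(m['mtx']);Mt=np.array(m['mount'])
    r=A@Mt[:3,:3]@np.linalg.solve(K,[px[0],px[1],1.]);o=A@Mt[:3,3]+p;w=o+r*(z-o[2])/r[2]
    return np.array([(w-C0)@U,(w-C0)@V]).round(4),w.round(4)
E
python3 - <<'E'
from h import *
s,p,A=pose()
for px in [(196,114),(333,117),(335,205),(188,202)]: print('rim',*wcast(px,.047,p,A))
for px in [(236,58),(280,59),(281,81),(235,81)]: print('die top',*wcast(px,.012,p,A))
E
```

```text
rim [0.0342 0.0492] [0.4803 0.1688 0.047 ]
rim [ 0.0335 -0.0518] [0.5777 0.1419 0.047 ]
rim [-0.0364 -0.0483] [0.5563 0.0754 0.047 ]
rim [-0.0359  0.0482] [0.4632 0.1008 0.047 ]
die top [0.1243 0.0257] [0.5263 0.2497 0.012 ]
die top [ 0.1239 -0.0154] [0.5659 0.2387 0.012 ]
die top [ 0.0978 -0.0161] [0.5599 0.2133 0.012 ]
die top [0.0969 0.0254] [0.5195 0.2232 0.012 ]
```

```bash
python3 - <<'E'
from h import *
W=np.load('w1.npy').reshape(-1,3)-C0;s=W@U;l=W@V;z=W[:,2]
Q=(cloud('top',np.load('top0.npy')).reshape(-1,3)-C0);s2=Q@U;l2=Q@V;z2=Q[:,2]-.004
for a in np.arange(-.2,0,.02):
    print(round(a,2),[f"{max([*z[(abs(s-a)<.01)&(abs(l-b)<.01)&(z<.08)&(a>-.07)],*z2[(abs(s2-a)<.01)&(abs(l2-b)<.01)],-1]):.3f}" for b in np.arange(-.12,.13,.02)])
delta((-.065,.0115),40,yaw=75);delta((-.036,.0115),40,yaw=75)
E
```

```text
-0.2 ['0.046', '0.001', '0.000', '0.001', '0.000', '0.001', '0.001', '0.000', '-0.000', '0.000', '0.000', '-0.001', '0.008']
-0.18 ['0.047', '0.047', '0.000', '0.000', '0.017', '0.019', '-0.001', '-0.000', '-0.001', '-0.000', '-0.001', '-0.001', '0.001']
-0.16 ['0.045', '0.049', '0.000', '-0.000', '0.020', '0.019', '0.019', '-0.001', '0.000', '-0.000', '0.000', '-0.002', '-0.001']
-0.14 ['-0.001', '0.002', '-0.000', '-0.000', '0.022', '0.020', '0.021', '0.000', '0.000', '-0.001', '-0.000', '-0.000', '-0.001']
-0.12 ['0.008', '-0.002', '-0.000', '-0.001', '0.020', '0.022', '0.020', '-0.000', '-0.000', '-0.001', '0.001', '-0.000', '-0.000']
-0.1 ['0.017', '0.000', '-0.000', '0.000', '0.001', '0.000', '-0.001', '0.001', '-0.002', '-0.000', '-0.002', '0.001', '0.000']
-0.08 ['0.019', '-0.000', '-0.000', '-0.001', '0.001', '-0.001', '-0.000', '0.000', '-0.001', '-0.000', '0.000', '-0.000', '-0.001']
-0.06 ['0.041', '0.031', '0.002', '0.002', '0.002', '0.003', '0.003', '0.002', '0.002', '0.002', '0.002', '0.002', '0.002']
-0.04 ['0.044', '0.034', '0.020', '0.003', '0.049', '0.049', '0.049', '0.049', '0.049', '0.048', '0.002', '0.002', '0.002']
-0.02 ['0.043', '0.041', '0.035', '0.040', '0.049', '0.041', '0.047', '0.048', '0.049', '0.048', '0.002', '0.003', '0.002']
shift tool [-0.0379  0.0001  0.0624] turn [-0.5  8.5  0.8] shift in target axes [-0.0467  0.0002  0.0561]
shift tool [-0.0162  0.0005  0.0816] turn [-0.5  8.5  0.8] shift in target axes [-0.0281  0.0002  0.0783]
```

Request:
{"op": "move_arm", "data": {"rows": "0 0 0 -0.012 0 0.02 0.05;0 0 0 -0.012 0 0.02 0.05;0 0 0 -0.012 0 0.02 0.05;0 0 0 0 0 0 0.05;0 0 0 0.007 0 0.0067 0.05;0 0 0 0.007 0 0.0067 0.05;0 5 0.8 0.007 0 0.0067 0.05;0 0 0 0 0 0 0.05"}}

```text
t: 5.65
eef_pos: [0.5075, 0.0824, 0.0177]
ee_rot: [-3.13, -0.813, 1.305]
force: [0.6, -0.9, -0.1]
width: 0.05
gripper_force: 0.0
```

```bash
python3 - <<'E'
from h import *
now()
W=np.load('w1.npy').reshape(-1,3)-C0;s=W@U;l=W@V;z=W[:,2]
for a in np.arange(-.06,.1,.02):
    print(round(a,2),[f"{max([*z[(abs(s-a)<.01)&(abs(l-b)<.005)&(z<.1)],-1]):.3f}" for b in np.arange(-.12,-.05,.01)])
delta((-.034,.020),40);delta((-.022,.031),38)
E
```

```text
t 5.65 q [-0.18  0.49 -0.36 -1.05 -0.99 -2.49] tip s,lat,z -0.0363 0.0007 0.0122 tilt 43.4 yaw 75.7 F [ 0.6 -0.9 -0.1]
-0.06 ['0.040', '0.037', '0.025', '0.002', '0.002', '0.002', '-1.000']
-0.04 ['0.042', '0.037', '0.030', '0.023', '0.002', '0.002', '0.003']
-0.02 ['0.043', '0.042', '0.039', '0.036', '0.035', '0.002', '0.002']
0.0 ['0.043', '0.043', '0.043', '0.045', '0.046', '0.047', '0.002']
0.02 ['0.043', '0.043', '0.044', '0.046', '0.047', '0.048', '0.049']
0.04 ['0.043', '0.044', '0.045', '0.047', '0.048', '0.048', '0.048']
0.06 ['0.061', '0.060', '0.060', '0.060', '0.047', '0.021', '0.002']
0.08 ['0.100', '0.060', '0.060', '0.060', '0.024', '0.002', '0.002']
shift tool [ 0.0068  0.0006 -0.0036] turn [-0.5  3.4 -0.2] shift in target axes [ 0.007   0.0006 -0.0032]
shift tool [ 0.0227  0.0005 -0.0025] turn [-0.5  5.4 -0.2] shift in target axes [ 0.0229  0.0006 -0.0003]
```

Request:
{"op": "move_arm", "data": {"rows": "0 0.6 0 0.003 0 -0.0008 0.05;0 0.6 0 0.003 0 -0.0008 0.05;0 0.6 0 0.003 0 -0.0008 0.05;0 0.6 0 0.003 0 -0.0008 0.05;0 0.7 0 0.0026 0 0.0001 0.05;0 0.7 0 0.0026 0 0.0001 0.05;0 0.7 0 0.0026 0 0.0001 0.05;0 0.7 0 0.0026 0 0.0001 0.05"}}

```text
t: 6.65
eef_pos: [0.5108, 0.095, 0.0366]
ee_rot: [-3.13, -0.905, 1.305]
force: [-0.5, 0.5, 0.3]
width: 0.0503
gripper_force: 0.0
```

```bash
python3 - <<'E'
from h import *
now()
p,d=arm.grab_frame('scene');a=cv2.resize(p[160:240,180:300],None,fx=4,fy=4)
w,_=arm.grab_frame('wrist');b=cv2.resize(w[:,60:460],(333,320));cv2.imwrite('pics/a2.png',np.hstack([a[:,:467],b]))
E
```

```text
t 6.65 q [-0.22  0.5  -0.34 -1.11 -1.07 -2.44] tip s,lat,z -0.0229 0.0008 0.0317 tilt 38.2 yaw 75.6 F [-0.5  0.5  0.3]
```

View pics/a2.png

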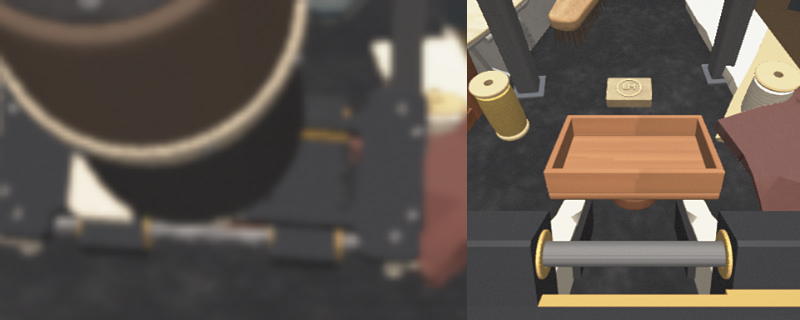

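Request:
{"op": "move_arm", "data": {"rows": "0 0.8 0 0.0045 0 0.0019 0.05;0 0.8 0 0.0045 0 0.0019 0.05;0 0.8 0 0.0045 0 0.0019 0.05;0 0.8 0 0.0045 0 0.0019 0.05;0 0.8 0 0.0028 0 0.0029 0.05;0 0.8 0 0.0028 0 0.0029 0.05;0 0.8 0 0.0028 0 0.0029 0.05;0 0.8 0 0.0028 0 0.0029 0.05"}}

```text
t: 7.75
eef_pos: [0.5192, 0.1268, 0.0492]
ee_rot: [-3.128, -1.016, 1.302]
force: [1.0, 0.7, -0.3]
width: 0.0498
gripper_force: 0.0
```

```bash
python3 - <<'E'
from h import *
now()
s,p,A=pose();w,d=arm.grab_frame('wrist');cv2.imwrite('pics/w3.png',w)
m=arm.camera_model('wrist');K=np.array(m['mtx']);v,u=np.mgrid[:384,:512]
Q=np.stack([(u-K[0,2])/K[0,0]*d,(v-K[1,2])/K[1,1]*d,d,np.ones_like(d)],-1)@np.array(m['mount']).T
W=Q[...,:3]@A.T+p-C0
hsv=cv2.cvtColor(w,cv2.COLOR_BGR2HSV);S=W@U;L=W@V
mk=(cv2.inRange(hsv,(5,90,40),(17,255,255))>0)&(d>0)&(abs(L)<.06)&(S>-.03)&(S<.1)
for c in (-.04,0,.04):
    k=mk&(abs(L-c)<.003);q=np.c_[S[k],W[k][:,2]];o=np.argsort(-q[:,1]);print(c,q[o][::max(1,len(q)//14)].round(3).tolist())
E
```

```text
t 7.75 q [-0.24  0.54 -0.33 -1.2  -1.15 -2.36] tip s,lat,z 0.0106 0.0008 0.045 tilt 31.8 yaw 75.5 F [ 1.   0.7 -0.3]
-0.04 [[0.029, 0.071], [0.028, 0.069], [0.028, 0.068], [0.025, 0.067], [0.027, 0.067], [0.025, 0.066], [0.022, 0.065], [0.02, 0.064], [0.02, 0.063], [0.018, 0.063], [0.019, 0.062], [0.016, 0.061], [0.017, 0.06], [0.018, 0.059], [0.013, 0.057]]
0 [[0.009, 0.167], [0.026, 0.068], [0.023, 0.067], [0.024, 0.065], [0.018, 0.063], [0.015, 0.061], [0.015, 0.06], [0.025, 0.037], [0.024, 0.035], [0.007, 0.034], [0.019, 0.033], [0.02, 0.033], [0.018, 0.032], [0.004, 0.031], [0.099, 0.001]]
0.04 [[0.004, 0.169], [0.03, 0.069], [0.028, 0.068], [0.026, 0.068], [0.024, 0.067], [0.024, 0.066], [0.021, 0.065], [0.021, 0.064], [0.02, 0.063], [0.018, 0.063], [0.015, 0.062], [0.018, 0.061], [0.015, 0.06], [0.014, 0.059]]
```

View pics/w3.png

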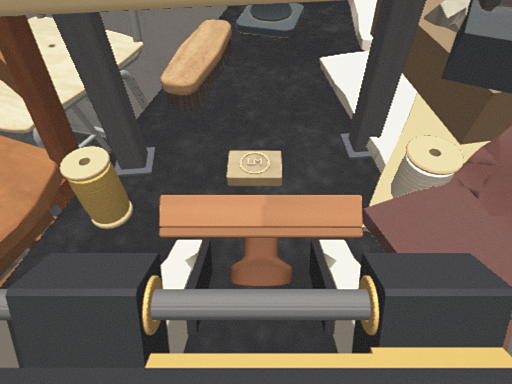

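The view shows the cover rocked to about 57°. Its near edge is at rows 195–235 (columns 160–362), the knob (262,265) sits between the fingers, and the die is untouched at (255,167). Slip so far is about 2 mm.

Request:
{"op": "move_arm", "data": {"rows": "0 0.5 0 0.0036 0 0.002 0.05;0 0.5 0 0.0036 0 0.002 0.05;0 0.5 0 0.0036 0 0.002 0.05;0 0.5 0 0.0036 0 0.002 0.05;0 0.8 0 0.0034 0 0.0044 0.05;0 0.8 0 0.0034 0 0.0044 0.05;0 0.7 0 0.0034 0 0.0044 0.05;0 0 0 0 0 0 0.05"}}

```text
t: 8.8
eef_pos: [0.527, 0.1566, 0.0597]
ee_rot: [-3.125, -1.091, 1.299]
force: [0.0, -0.1, 0.2]
width: 0.0502
gripper_force: 0.0
```

```bash
cat >> h.py <<'E'
def look(n):
    now()
    s,p,A=pose();w,d=arm.grab_frame('wrist');cv2.imwrite(f'pics/{n}.png',w)
    m=arm.camera_model('wrist');K=np.array(m['mtx']);v,u=np.mgrid[:384,:512]
    Q=np.stack([(u-K[0,2])/K[0,0]*d,(v-K[1,2])/K[1,1]*d,d,np.ones_like(d)],-1)@np.array(m['mount']).T
    W=Q[...,:3]@A.T+p-C0
    hsv=cv2.cvtColor(w,cv2.COLOR_BGR2HSV);S=W@U;L=W@V;Z=W[...,2]
    mk=(cv2.inRange(hsv,(5,90,40),(17,255,255))>0)&(d>0)&(abs(L)<.07)&(S>-.03)&(S<.16)&(Z<.1)
    for c in (-.042,-.03,0,.03,.042):
        k=mk&(abs(L-c)<.003);q=np.c_[S[k],Z[k]];o=np.argsort(-q[:,1]);print(c,len(q),q[o][::max(1,len(q)//8)].round(3).tolist())
    print('L range',L[mk&(Z>.015)].min().round(3),L[mk&(Z>.015)].max().round(3))
    return w,d,S,L,Z
E
python3 -c "
from h import *
look('w4')"
```

```text
t 8.8 q [-0.23  0.57 -0.33 -1.27 -1.19 -2.32] tip s,lat,z 0.0416 0.001 0.056 tilt 27.5 yaw 75.5 F [ 0.  -0.1  0.2]
-0.042 503 [[0.06, 0.073], [0.066, 0.072], [0.054, 0.071], [0.049, 0.071], [0.049, 0.071], [0.054, 0.07], [0.047, 0.069], [0.046, 0.067], [0.047, 0.058]]
-0.03 542 [[-0.022, 0.099], [0.06, 0.072], [0.062, 0.071], [0.061, 0.071], [0.049, 0.07], [0.049, 0.07], [0.046, 0.069], [0.05, 0.025], [0.051, 0.006]]
0 1031 [[0.064, 0.073], [0.058, 0.071], [0.054, 0.071], [0.046, 0.069], [0.047, 0.058], [0.026, 0.051], [0.048, 0.046], [0.048, 0.044], [0.124, 0.012]]
0.03 638 [[-0.02, 0.091], [0.057, 0.072], [0.052, 0.071], [0.051, 0.071], [0.055, 0.07], [0.045, 0.069], [0.048, 0.041], [0.05, 0.019], [0.051, 0.006]]
0.042 467 [[0.063, 0.073], [0.062, 0.072], [0.054, 0.071], [0.059, 0.071], [0.058, 0.071], [0.059, 0.07], [0.048, 0.07], [0.045, 0.068], [0.013, 0.001]]
L range -0.05 0.05
```

Request:
{"op": "move_arm", "data": {"rows": "0 0 0 0.0025 0 0.0036 0.05;0 0 0 0.0025 0 0.0036 0.05;0 0 0 0.0025 0 0.0036 0.05;0 0 0 0.0025 0 0.0036 0.05;0 0 0 0.0025 0 0.0036 0.05;0 0 0 0.0025 0 0.0036 0.05;0 0 0 0 0 0 0.05"}}

```text
t: 9.72
eef_pos: [0.5337, 0.1819, 0.0634]
ee_rot: [-3.127, -1.09, 1.301]
force: [-0.4, 0.5, 0.4]
width: 0.05
gripper_force: 0.0
```

```bash
python3 -c "
from h import *
look('w5')"
```

```text
t 9.725 q [-0.18  0.56 -0.33 -1.3  -1.16 -2.34] tip s,lat,z 0.0678 0.0011 0.0597 tilt 27.5 yaw 75.5 F [-0.4  0.5  0.4]
-0.042 403 [[0.074, 0.074], [0.073, 0.073], [0.078, 0.072], [0.079, 0.071], [0.084, 0.07], [0.074, 0.069], [0.072, 0.068], [0.072, 0.067], [0.07, 0.061]]
-0.03 441 [[0.073, 0.074], [0.075, 0.072], [0.079, 0.071], [0.083, 0.071], [0.085, 0.07], [0.073, 0.069], [0.091, 0.068], [0.054, 0.012], [0.053, 0.007]]
0 1248 [[0.072, 0.074], [0.079, 0.071], [0.091, 0.068], [0.07, 0.064], [0.069, 0.059], [0.066, 0.052], [0.066, 0.049], [0.036, 0.041]]
0.03 483 [[0.005, 0.098], [0.073, 0.072], [0.079, 0.071], [0.082, 0.071], [0.086, 0.069], [0.072, 0.068], [0.064, 0.045], [0.054, 0.012], [0.053, 0.006]]
0.042 367 [[0.073, 0.074], [0.076, 0.073], [0.078, 0.072], [0.083, 0.071], [0.084, 0.071], [0.084, 0.07], [0.088, 0.069], [0.088, 0.068], [0.093, 0.067]]
L range -0.049 0.051
```

Request:
{"op": "move_arm", "data": {"rows": "0 0 0 0.002 0 0.0036 0.05;0 0 0 0.002 0 0.0036 0.05;0 0 0 0.002 0 0.0036 0.05;0 0 0 0 0 0 0.05;0 0 0 0 0 0 0.05;0 0 0 0 0 0 0.05"}}

```text
t: 10.52
eef_pos: [0.5369, 0.1934, 0.0636]
ee_rot: [-3.126, -1.09, 1.301]
force: [0.0, -0.4, 0.4]
width: 0.0501
gripper_force: 0.0
```

```bash
python3 -c "
from h import *
look('w6')"
```

```text
t 10.525 q [-0.16  0.55 -0.33 -1.31 -1.15 -2.35] tip s,lat,z 0.0798 0.001 0.0599 tilt 27.5 yaw 75.5 F [ 0.  -0.4  0.4]
-0.042 47 [[0.122, 0.023], [0.119, 0.022], [0.12, 0.022], [0.12, 0.022], [0.121, 0.022], [0.121, 0.021], [0.122, 0.021], [0.119, 0.021], [0.12, 0.021], [0.053, 0.001]]
-0.03 283 [[0.022, 0.087], [0.095, 0.022], [0.12, 0.022], [0.096, 0.022], [0.12, 0.021], [0.12, 0.021], [0.098, 0.021], [0.116, 0.021], [0.106, 0.02]]
0 497 [[0.095, 0.049], [0.095, 0.047], [0.091, 0.046], [0.092, 0.041], [0.091, 0.022], [0.087, 0.022], [0.087, 0.021], [0.086, 0.021], [0.053, 0.0]]
0.03 380 [[0.017, 0.099], [0.091, 0.022], [0.112, 0.022], [0.091, 0.022], [0.113, 0.021], [0.087, 0.021], [0.088, 0.021], [0.111, 0.021], [0.096, 0.019]]
0.042 0 []
L range -0.049 0.034
```

It has fallen flat (panel at z 21 mm). I'll withdraw and look.

Request:
{"op": "move_arm", "data": {"rows": "0 0 0 0 0 -0.02 0.05;0 0 0 0 0 -0.025 0.05;0 0 0 0 0 -0.03 0.05;0 0 0 0 0 -0.03 0.05;0 0 0 0 0 -0.03 0.05;0 0 0 0 0 -0.01 0.05;0 0 0 0 0 0 0.05"}}

```text
t: 11.45
eef_pos: [0.5049, 0.068, 0.1312]
ee_rot: [-3.129, -1.09, 1.301]
force: [-0.0, -0.6, -0.7]
width: 0.05
gripper_force: 0.0
```

```bash
python3 - <<'E'
from h import *
w,d,S,L,Z=look('w7')
hsv=cv2.cvtColor(w,cv2.COLOR_BGR2HSV)
k=(cv2.inRange(hsv,(5,90,40),(17,255,255))>0)&(abs(Z-.021)<.005)&(abs(L)<.08)&(S>.03)&(S<.17)
print(cv2.minAreaRect(np.c_[S[k],L[k]].astype(np.float32)))
E
```

```text
t 11.45 q [-0.37  0.44 -0.3  -1.14 -1.33 -2.44] tip s,lat,z -0.0497 -0.0005 0.1275 tilt 27.5 yaw 75.4 F [-0.  -0.6 -0.7]
-0.042 340 [[0.12, 0.023], [0.075, 0.022], [0.109, 0.022], [0.078, 0.021], [0.111, 0.021], [0.111, 0.021], [0.073, 0.02], [0.074, 0.013], [0.074, 0.002]]
-0.03 347 [[0.125, 0.023], [0.088, 0.022], [0.1, 0.022], [0.083, 0.021], [0.093, 0.021], [0.137, 0.021], [0.083, 0.021], [0.074, 0.013], [0.074, 0.001]]
0 407 [[0.094, 0.049], [0.12, 0.048], [0.091, 0.047], [0.091, 0.045], [0.099, 0.025], [0.093, 0.022], [0.081, 0.021], [0.074, 0.015], [0.074, 0.002]]
0.03 341 [[0.138, 0.023], [0.097, 0.022], [0.117, 0.022], [0.077, 0.021], [0.105, 0.021], [0.137, 0.021], [0.097, 0.02], [0.074, 0.013], [0.074, 0.002]]
0.042 339 [[0.083, 0.023], [0.132, 0.022], [0.092, 0.022], [0.108, 0.021], [0.11, 0.021], [0.092, 0.021], [0.084, 0.02], [0.074, 0.012], [0.074, 0.002]]
L range -0.07 0.051
((0.10826519876718521, 0.0005272254347801208), (0.07148704677820206, 0.10028886795043945), 0.32311174273490906)
```

View pics/w7.png

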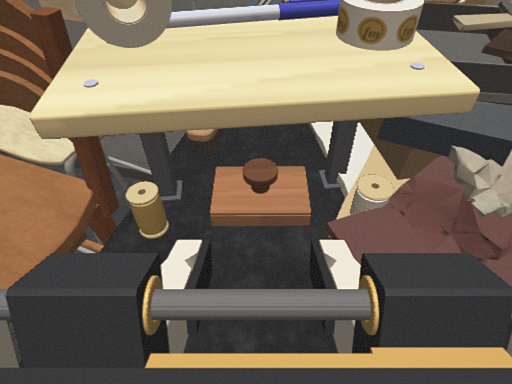

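The cover lies flat and knob up at (260,195). Its centre is at s=108 mm, the die's measured position was about 110 mm, the panel is level at 21 mm, both spools still stand, and the gripper is clear.

```bash
python3 -c "
from station import arm
print(arm.job_done())"
```

```text
the job is handed in; nothing more can be done
None
```

The cover was tipped over in place under the shelf and now lies knob up, flat on the bench, centred within about 2 mm of the die's measured position; the job is handed in.

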